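# Snap a retaining clip into a shaft groove

### The arm

A 7-joint arm with a two-finger parallel gripper is mounted at the origin on a cart in front of the work surface, level with it; the furniture and walls round the work are solid. World frame = base frame: x ahead of the robot, y to its left, z up, the work surface at z = 0. Lengths are in m, angles in degrees, forces in N, time in s.
With the tool pointing down it reaches from about 0.35 to 0.9 m from the base axis. Payload 19.9 kg.
Tool frame: the origin (TCP) lies on the centre line of the jaws, within the pads' length; the fingertips stand 22 mm ahead of it and the grasp point (between the pads) lies 3 mm ahead of it; z points along the fingers, y is the line along which they close (so a half turn about z gives the same grasp; the last joint's range is limited). The gripper opens to 85 mm and grips with 20 to 120 N. Pads are 22 mm wide; open, the fingers measure 114 mm over their backs; the gripper's body (76 mm by 85 mm) begins 54 mm behind the grasp point. The pads swing forward as they close: fully open they stand 13 mm farther back than shut.
Start: joints at [-67.523, 23.915, -0.59, 92.452, 0.269, 63.638, -3.037], TCP at [0.263, 0.567, 0.253] pointing down, gripper open.
Joint ranges: [-161.28, 161.28], [-22.2, 115.67], [-73.04, 71.86], [3.21, 147.25], [-68.34, 248.33], [10.77, 114.83], [-161.83, 161.83]. Speed limits (degrees/s): [108.29, 108.29, 136.94, 136.94, 172.46, 172.46, 172.46].

### API

Orientations are given as [roll, pitch, yaw] about the fixed x, y, z axes, in that order (R = Rz(yaw) Ry(pitch) Rx(roll)).
In Python, from plant import r gives the robot as it stands. The module is installed in compiled form; this text tells all that it offers.
- The arm moves only by the shell command python3 -m inch 'ROWS' [FORCE]. ROWS is text: rows parted by semicolons, each of 7 numbers parted by spaces: the turn, a rotation vector about the tool's x, y, z in degrees, then the shift along the tool's x, y, z in m, then the opening, from 0 (shut) to 1 (fully open). In form: wx wy wz dx dy dz gripper; .... A call has exactly 10 rows; each row is the pose to reach, as a shift and turn from the pose commanded when the call began, along the tool's axes at that moment; what a row does not reach only later rows make up. A row lasts 1/8 s, in which the tool goes at most 62.5 mm and 10.7 degrees, less where a joint would pass 70% of its speed; a pose out of reach is approached as far as the arm can. A call with a gripper value outside its range is refused whole. The fingers move at their own pace and stop on an object; FORCE is the grip in N (left out, the last holds). Time passes only in rows, so rows that repeat a pose let the fingers close, or fill a call up. It gives the time, the measured TCP pose, the force, the opening and the grip force at its end, in the units of the state.
- r.get_obs(): the state, without advancing time (a new reading comes with each control period).
- r.camera(name): name is "scene" or "top"; returns the picture (384x512x3 uint8, red, green, blue); there is no depth.
- r.camera_params(name): a dict with "fx", "fy", "cx", "cy" (pixels), "D" ([k1, k2, p1, p2, k3] as OpenCV has them; the pictures are not rectified), "R" (3x3) and "t" (3): a world point X has camera coordinates R X + t. Camera axes: x right, y down, z forward; pixel columns grow to the right and rows downward; lengths in m; the calibration is good to about 2 mm. A picture is of the moment at which its call begins. camera_params takes no time and is no camera call.
- r.finish_job(): hands the job in; it is judged then, once.
The state is a dict: "time_s": time; "joints": joint angles; "joint_vel": joint speeds; "tau": joint torques, N m; "position": TCP position; "orientation": TCP orientation; "contact_force": force on the tool from outside, world axes, zero at the start; "moment": the same for the moment, N m; "finger_gap": opening from 0.0 (shut) to 1.0 (fully open); "gripper_force": force on a finger pad.
Only numpy, scipy, OpenCV 4.12 (cv2) and the standard library are available. Lean on these libraries where they do the work, as an engineer would, in place of code of your own. Each camera call takes 0.05 s, during which the arm holds its last target. There are 200 camera calls.

### The job

Take the spring clip off its little rail and push it down, mouth first, across the stand's horizontal shaft until it snaps fully home in the groove that runs round the shaft, then let go of it. The groove is only roughly in the middle of the shaft, so find it by light touch first, and never force the clip: on the full-thickness shaft it cannot go on.

Things in the scene. Friction and masses are not known exactly. Their poses are not given: they have to be found in the camera images.
- stand: Fixed stand: grey base plate 70 x 230 x 10 mm with two dark steel bearing blocks (20 mm thick, 79 mm high, centred 95 mm either side of the middle) that carry a bare steel shaft, 24 mm thick, free for 170 mm between them. Origin at the centre of the plate's underside; y along the shaft, z up, x across it.
- shaft_mid (a point): Stand's point on the shaft axis, half-way between the blocks, 60 mm above the bench; axes as the stand's. One groove is turned round the shaft, 13 mm wide along it and 14 mm in diameter. The shaft is tight in its blocks but set endwise by an unknown amount: the groove's middle lies within 13 mm either way of this point along y and is not measured.
- clip: Loose C-shaped steel spring clip, 29 mm wide (x), 10 mm thick along its bore (y), 74 mm high, 66 g; same either way round. Origin = bore centre, z up to the lug, y along the shaft when fitted. Below are two sprung arms with flared lips, mouth down, reaching 15 mm below the origin; bridge 7 mm above it. It enters the groove if within 1.5 mm of its middle along the shaft.
- clip_grip (a point): Centre of the clip's flat lug, 36 mm above the bore centre; axes as the clip's. The lug is 22 mm along x, 10 mm thick along y, 46 mm high (23 mm above and below this point). Grasp from above across its thickness, fingers closing along y.
- clip_eye (a point): Clip's bore centre. Set lightly on the shaft it stops 17 to 19 mm above the shaft axis on the full thickness, where the arms cannot open enough, but 11.5 mm above it in the groove. There a push of about 10 to 15 N opens the arms and it snaps down until the bridge stops on the groove, bore centre on the shaft axis; force falls at the snap and rises sharply when home.
- clip_rail: Fixed storage rail: base plate 50 x 110 x 8 mm with an upright fin along y, 7 mm thick, 90 mm long, top 36 mm above the bench. The clip starts astride the fin, its bridge on the fin's top and bore centre 29 mm above the bench; lift it straight up 25 mm to free it. Origin at the centre of the underside.
Mind the look-alikes: they are no part of the job. What is shaped like the clip but red is not meant.

How it is judged (in metres and radians):
At the end, for the whole second after the job is handed in: The clip sits home in the shaft's groove, released and at rest: its bore centre within 3 mm of the shaft's axis, its bore within 0.3 rad of the shaft's direction (z of clip_eye in the frame of shaft_mid between -0.003 and 0.003 m and x of clip_eye in the frame of shaft_mid between -0.003 and 0.003 m and y of clip_eye in the frame of shaft_mid between -0.0165 and 0.0165 m and angle between the y axis of clip and the y axis of stand, either way round below 0.3 rad and linear speed of clip below 0.02 m/s); the robot touches nothing.
It fails at once if the clip is forced against the shaft or stand with more than 50 N (contact force between clip and stand above 50 N).
It also fails if it takes over 51 s, if anything falls off the work surface, if the arm or the gripper's body presses on something with over 40 N, if the wrist force passes 120 N, or if a joint passes its speed limit or range.

## Working session

There is one attempt and no reset: what is moved stays moved. The work goes in short steps, Python scripts to look and compute and a shell command to move; the robot and the scene stay as the last step left them, time stands still between calls to the robot, and variables do not carry over. Pictures are saved under pics/ and viewed, at most 10 in all, crops included, and the job is handed in when it is done.

```bash
mkdir -p pics; python3 - <<'E'
from plant import r
import cv2
for n in("scene","top"):
    cv2.imwrite(f"pics/{n}0.png",cv2.cvtColor(r.camera(n),cv2.COLOR_RGB2BGR))
    print(n,r.camera_params(n))
print(r.get_obs())
E
```

```text
scene {'fx': 445.6948129469789, 'fy': 445.6948129469789, 'cx': 251.53447101227275, 'cy': 191.24044740437074, 'D': array([-0.00735376,  0.        ,  0.        ,  0.        ,  0.        ]), 'R': array([[-0.41484994, -0.90984579,  0.00895354],
       [-0.64247544,  0.28594439, -0.71095788],
       [ 0.64430182, -0.30069326, -0.70317759]]), 't': array([0.42924474, 0.30122675, 0.6629497 ])}
top {'fx': 493.32217520670423, 'fy': 493.32217520670423, 'cx': 251.36664965847237, 'cy': 181.17593036606948, 'D': array([-0.21602266,  0.        ,  0.        ,  0.        ,  0.        ]), 'R': array([[ 0.02898279, -0.99955536, -0.00700572],
       [-0.98029408, -0.02705279, -0.19568257],
       [ 0.19540604,  0.01253909, -0.98064226]]), 't': array([0.22373776, 0.53992407, 0.8800168 ])}
{'time_s': 0.1, 'joints': array([-67.52185617,  23.94493989,  -0.59078952,  92.48096452,
         0.26912929,  63.64033312,  -3.03580145]), 'joint_vel': array([-0.05309502, -0.15164773,  0.00805141, -0.22726297,  0.06360776,
       -0.02180835, -0.01927853]), 'tau': array([ 1.05902138e-03, -8.65819073e+01,  6.80560581e-01, -4.35633123e+01,
        1.92197144e-02,  4.99974019e-03, -1.21031148e-04]), 'position': array([0.26259035, 0.5668397 , 0.25272744]), 'orientation': array([-1.79935298e+02,  4.67058388e-03,  1.55145772e+02]), 'contact_force': array([0.64032118, 0.40364965, 1.11662772]), 'moment': array([-0.03143201, -0.01725471, -0.04884065]), 'gripper_force': 0.0, 'finger_gap': 0.9988008829860073}
```

View pics/scene0.png

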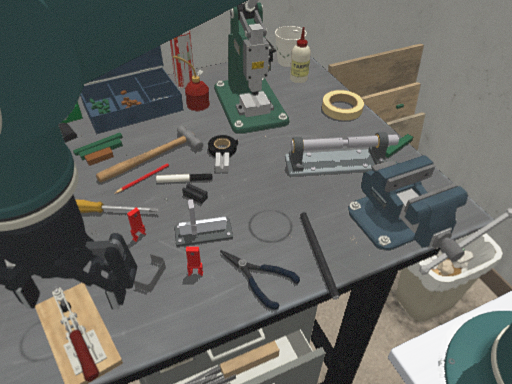

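View pics/top0.png

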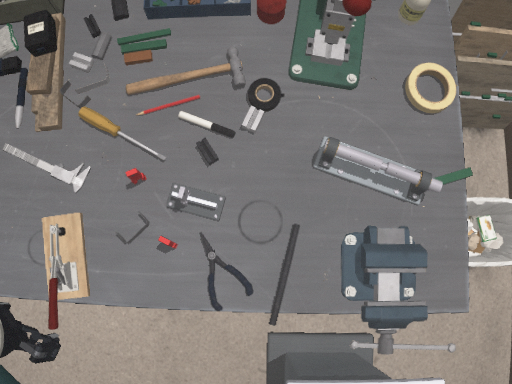

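The scene view shows the storage rail at about (203,232) with a grey upright on it at (192,215). Red clips are at (137,222) and (194,262), a grey look-alike is near the tape at (222,158), and the stand is at (338,155). In the top view the rail is at (196,202), red clips at (136,176) and (167,242), and the stand at (378,170).

Candidates for the clip (top-view pixels):
- the grey upright on the rail, (180,195)
- red clip, (136,176)
- red clip, (167,242)
- grey/white piece by the tape, (252,118)
- grey brackets, (132,228) and (95,75)

I choose the grey one astride the fin and will check it in a close crop.

```bash
python3 - <<'E'
import cv2,numpy as np
s=cv2.imread("pics/scene0.png");t=cv2.imread("pics/top0.png")
c=lambda im,x,y,w,h,k:cv2.resize(im[y:y+h,x:x+w],None,fx=k,fy=k,interpolation=cv2.INTER_CUBIC)
a=np.hstack([c(s,165,190,80,60,5),c(t,155,175,80,60,5)])
b=np.hstack([c(s,275,120,133,100,3)[:300,:399],c(t,308,120,133,100,3)[:300,:399]])
b=cv2.resize(b,(800,300))
cv2.imwrite("pics/crop0.png",np.vstack([a,b]))
E
```

```text
(no output)
```

View pics/crop0.png

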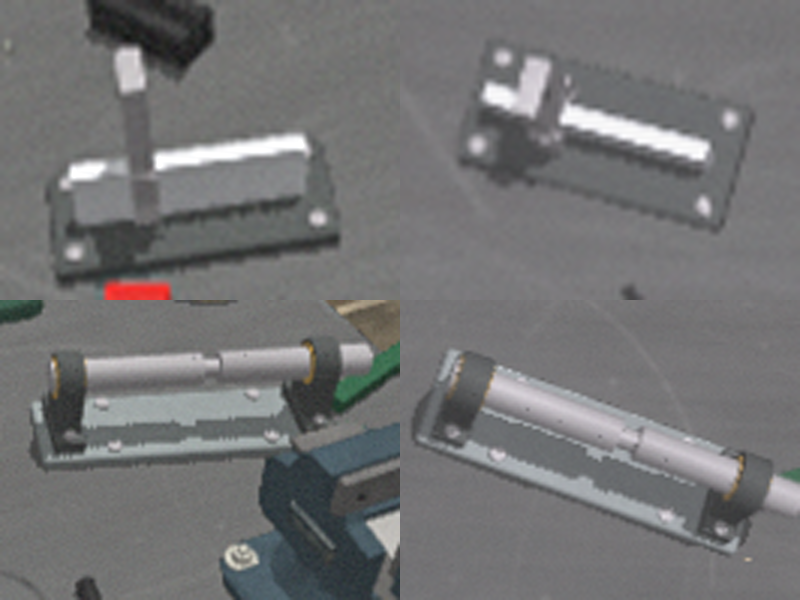

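The crop shows the grey clip standing astride the fin near one end: lug top at about top (181.7,192) and scene (191,204). The stand's shaft shows a narrow groove at about top (384.5,165.5) and scene (345.5,142). Next I measure these by masks and rays.

```bash
cat > h.py <<'E'
import cv2,numpy as np
from plant import r
P={n:r.camera_params(n) for n in("scene","top")}
def ray(n,u):
    p=P[n];K=np.array([[p['fx'],0,p['cx']],[0,p['fy'],p['cy']],[0,0,1]])
    x=cv2.undistortPoints(np.array([[u]],float),K,p['D'])[0,0]
    d=p['R'].T@np.array([*x,1]);return -p['R'].T@p['t'],d/np.linalg.norm(d)
def plane(n,u,z):
    o,d=ray(n,u);return o+d*(z-o[2])/d[2]
def tri(us,ut):
    (a,d),(b,e)=ray("scene",us),ray("top",ut)
    s,t=np.linalg.lstsq(np.c_[d,-e],b-a,rcond=None)[0]
    return (a+s*d+b+t*e)/2,np.linalg.norm(a+s*d-b-t*e)
def blobs(im,box,lo,amin=8,satmax=60):
    x,y,w,h=box;c=im[y:y+h,x:x+w];g=c.min(2);m=((g>=lo)&(c.max(2).astype(int)-g<satmax)).astype(np.uint8)
    n,l,st,ce=cv2.connectedComponentsWithStats(m,connectivity=4)
    return [(st[i,4],ce[i]+[x,y],cv2.minAreaRect((np.argwhere(l==i)[:,::-1]+[x,y]).astype(np.float32)),l==i) for i in range(1,n) if st[i,4]>=amin]
E
python3 - <<'E'
from h import *
I={n:cv2.imread(f"pics/{n}0.png") for n in P}
np.set_printoptions(precision=4,suppress=True)
for n,b in(("scene",(165,190,80,60)),("top",(155,175,80,60))):
  for lo in(140,190):
    for a,c,q,m in blobs(I[n],b,lo): print(n,lo,a,c,q,plane(n,c,.088)[:2],plane(n,c,.036)[:2])
print(np.array(I["top"][185:204,172:196].min(2)))
for n,b in(("scene",(280,125,120,40)),("top",(320,135,115,60))):
  for lo in(125,150):
    for a,c,q,m in blobs(I[n],b,lo,30): print(n,lo,a,c,q,plane(n,c,.06))
print(I["top"][165,378:392],I["scene"][142,338:354])
E
```

```text
scene 140 45 [190.4    203.7333] ((190.5, 204.0), (8.0, 5.0), 90.0) [0.4995 0.3674] [0.5486 0.3553]
scene 140 126 [211.0952 219.627 ] ((210.5029296875, 219.5382080078125), (5.29205846786499, 31.13878059387207), 85.60128784179688) [0.4479 0.3467] [0.4924 0.3329]
scene 140 47 [183.1489 223.7872] ((183.09616088867188, 223.51925659179688), (4.560701370239258, 13.59439754486084), 74.74488067626953) [0.4587 0.3947] [0.5041 0.3851]
scene 140 9 [228. 233.] ((228.0, 233.0), (2.0, 2.0), 90.0) [0.4075 0.3312] [0.4484 0.316 ]
scene 140 8 [179.5 240. ] ((179.5, 240.00001525878906), (2.1213202476501465, 2.1213202476501465), 45.0) [0.4266 0.4118] [0.4692 0.4036]
scene 190 34 [190.5294 203.4412] ((190.56756591796875, 203.4053955078125), (7.233555316925049, 4.274373531341553), 80.53767395019531) [0.5001 0.3669] [0.5492 0.3548]
scene 190 98 [210.4694 219.7347] ((210.8174591064453, 219.6612548828125), (3.152641534805298, 30.26535987854004), 82.23483276367188) [0.4481 0.3478] [0.4926 0.3341]
scene 190 22 [181.9091 223.5455] ((182.0, 223.5), (3.0, 6.0), 90.0) [0.4601 0.3965] [0.5057 0.387 ]
top 140 9 [17
[... 5028 characters left out ...]
150 54 [379.7037 171.8889] ((381.1684265136719, 171.86012268066406), (25.500228881835938, 4.428183555603027), 14.743562698364258) [ 0.5571 -0.0062  0.06  ]
top 150 39 [432.4872 183.4359] ((432.0, 183.0), (10.0, 4.0), 90.0) [ 0.5374 -0.1116  0.06  ]
[[178 172 177]
 [181 175 181]
 [185 177 182]
 [201 193 199]
 [208 200 205]
 [213 207 213]
 [209 204 208]
 [199 194 200]
 [197 191 196]
 [156 152 157]
 [170 164 168]
 [200 192 196]
 [195 189 193]
 [193 186 192]] [[167 165 168]
 [163 159 166]
 [163 160 163]
 [166 161 164]
 [162 159 162]
 [158 158 160]
 [160 159 163]
 [160 157 160]
 [163 157 165]
 [156 154 159]
 [111 109 109]
 [141 140 142]
 [139 139 141]
 [138 137 140]
 [139 136 139]
 [137 137 142]]
```

```bash
python3 - <<'E'
from h import *
np.set_printoptions(precision=4,suppress=True)
I={n:cv2.imread(f"pics/{n}0.png") for n in P}
print("lug",tri((190.5,203.5),(181.1,191.7)),plane("scene",(190.5,203.5),.088),plane("top",(181.1,191.7),.088))
for n,b in(("scene",(165,190,80,60)),("top",(155,175,80,60))):
  bl=sorted(blobs(I[n],b,190),key=lambda k:-k[0])[0]
  pts=np.argwhere(bl[3])[:,::-1]+b[:2]
  w=np.array([plane(n,p,.036)[:2] for p in pts]);c=w.mean(0);v=np.linalg.svd(w-c)[2][0];v*=np.sign(v[1])
  s=(w-c)@v;print(n,"fin c",c,"yaw",np.degrees(np.arctan2(-v[0],v[1])),"ends",c+v*s.min(),c+v*s.max())
A=[]
for n,lo in(("scene",125),("top",125)):
  b=(280,125,100,30) if n=="scene" else(320,135,115,60)
  W=[]
  for bl in blobs(I[n],b,lo,150):
    if n=="top" and bl[1][1]>175: continue
    pts=np.argwhere(bl[3])[:,::-1]+b[:2]
    W+=[plane(n,p,.06)[:2] for p in pts]
  W=np.array(W);c=W.mean(0);v=np.linalg.svd(W-c)[2][0];v*=np.sign(v[1]);print(n,"shaft c",c,"yaw",np.degrees(np.arctan2(-v[0],v[1])))
# rectified strips z=.06, frame at guess
c0=np.array([.576,-.004]);yw=np.radians(-18.);ey=np.array([-np.sin(yw),np.cos(yw)]);ex=np.array([np.cos(yw),np.sin(yw)])
out=[]
for n in P:
  p=P[n];K=np.array([[p['fx'],0,p['cx']],[0,p['fy'],p['cy']],[0,0,1]])
  Y,X=np.meshgrid(np.arange(-100,100,.25),np.arange(37,-37,-.25))
  g=c0+(Y[...,None]*ey+X[...,None]*ex)/1000;g=np.dstack([g,np.full(Y.shape,.06)]).reshape(-1,3)
  uv=cv2.projectPoints(g,cv2.Rodrigues(p['R'])[0],p['t'],K,p['D'])[0].reshape(*Y.shape,2).astype(np.float32)
  im=cv2.remap(I[n],uv,None,cv2.INTER_CUBIC)
  for k in range(0,800,40): cv2.line(im,(k,0),(k,6 if k%200 else 14),(0,255,255),1)
  for k in range(28,296,40): cv2.line(im,(0,k),(8 if k!=148 else 20,k),(0,255,255),1)
  out.append(im)
cv2.imwrite("pics/strip.png",np.vstack(out))
E
```

```text
lug (array([0.504 , 0.3664, 0.0841]), np.float64(0.0008028050622274017)) [0.5   0.367 0.088] [0.5035 0.3662 0.088 ]
scene fin c [0.4926 0.334 ] yaw -13.76132799017105 ends [0.4856 0.3053] [0.4993 0.3613]
top fin c [0.4955 0.334 ] yaw -13.441722674306458 ends [0.4889 0.306 ] [0.5022 0.3618]
scene shaft c [0.5638 0.0008] yaw -16.129344989737902
top shaft c [ 0.5757 -0.0038] yaw -18.97645988902903
```

View pics/strip.png

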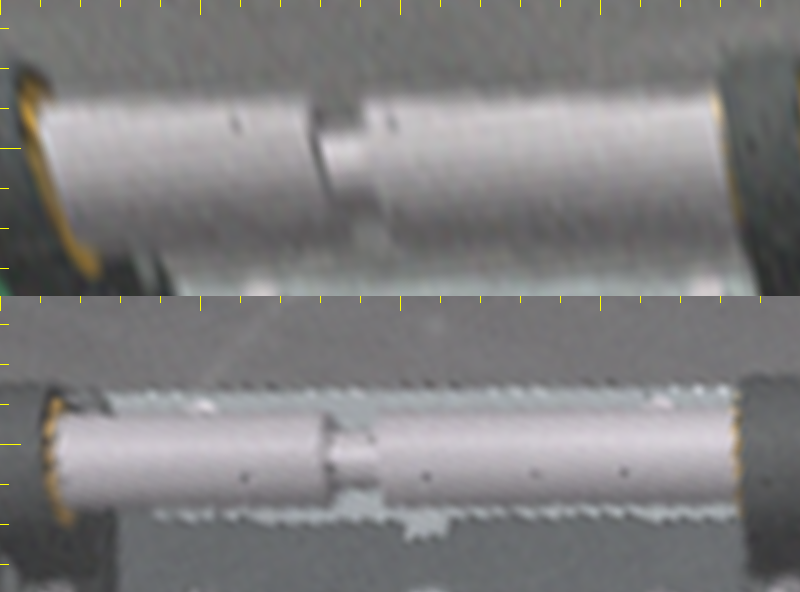

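The strips are rectified at z = 60 mm. They show the shaft's inner block faces at about columns 57 and 738 (170 mm, as it must be). The groove spans columns 328–380 in the top view and about 359 when tilt-corrected in the scene view. That puts it at about (0.5685, -0.013) with yaw -18°. The clip lug is at about (0.502, 0.3665) with yaw -13.5°. I now move above the clip.

```bash
python3 -m inch '0 0 -0.6 -0.015 -0.004 0.004 0.45; 0 0 -2.1 -0.054 -0.015 0.016 0.45; 0 0 -3.9 -0.102 -0.028 0.031 0.45; 0 0 -5.75 -0.151 -0.041 0.046 0.45; 0 0 -7.6 -0.200 -0.054 0.061 0.45; 0 0 -9.5 -0.249 -0.067 0.076 0.45; 0 0 -11 -0.286 -0.077 0.088 0.45; 0 0 -11.5 -0.301 -0.081 0.093 0.45; 0 0 -11.5 -0.301 -0.081 0.093 0.45; 0 0 -11.5 -0.301 -0.081 0.093 0.45' 40
```

```text
time_s: 1.35
position: [0.5008, 0.3682, 0.1606]
orientation: [180.0, -0.0, 166.7]
contact_force: [0.2, -0.5, -0.1]
finger_gap: 0.453
gripper_force: 0.0
```

```bash
python3 -m inch '0 0 0 -0.001 -0.001 0.010 0.45; 0 0 0 -0.0016 -0.0014 0.030 0.45; 0 0 0 -0.0016 -0.0014 0.050 0.45; 0 0 0 -0.0016 -0.0014 0.070 0.45; 0 0 0 -0.0016 -0.0014 0.082 0.45; 0 0 0 -0.0016 -0.0014 0.0866 0.45; 0 0 0 -0.0016 -0.0014 0.0866 0.25; 0 0 0 -0.0016 -0.0014 0.0866 0.02; 0 0 0 -0.0016 -0.0014 0.0866 0.02; 0 0 0 -0.0016 -0.0014 0.0866 0.02' 60
python3 - <<'E'
from h import *
o=r.get_obs();print(o['position'],o['contact_force'],o['finger_gap'],o['gripper_force'])
a=r.camera("scene")[170:260,150:260];b=r.camera("top")[160:250,140:250]
cv2.imwrite("pics/grasp.png",cv2.cvtColor(cv2.resize(np.hstack([a,b]),None,fx=3.6,fy=3.6,interpolation=cv2.INTER_CUBIC),cv2.COLOR_RGB2BGR))
E
```

```text
time_s: 2.6
position: [0.5033, 0.3656, 0.0743]
orientation: [180.0, 0.0, 166.6]
contact_force: [-0.4, -0.4, 6.3]
finger_gap: 0.109
gripper_force: 60.0
[0.50330565 0.36557026 0.0742887 ] [-0.35057611 -0.37180526  6.27152544] 0.1094712852438384 60.03043234348297
```

View pics/grasp.png

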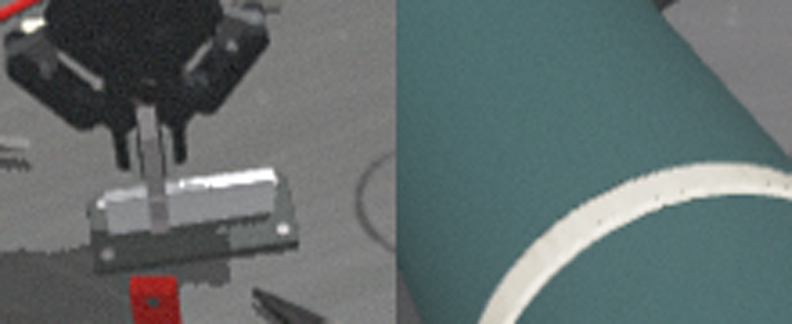

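The clip is held between the pads, lug at about (148,120) in the left crop, at a gap of 9.3 mm. The arm hides it in the top view. I lift and carry it over the stand.

```bash
python3 -m inch '0 0 0 0 0 -0.015 0.02; 0 0 0 0 0 -0.045 0.02; 0 0 0 0 0 -0.085 0.02; 0 0 0.2 -0.007 -0.017 -0.116 0.02; 0 0 0.6 -0.020 -0.046 -0.116 0.02; 0 0 1.3 -0.042 -0.099 -0.116 0.02; 0 0 2 -0.064 -0.150 -0.116 0.02; 0 0 2.7 -0.088 -0.205 -0.116 0.02; 0 0 3.3 -0.109 -0.254 -0.116 0.02; 0 0 3.8 -0.124 -0.290 -0.116 0.02'
python3 -c "
from plant import r
o=r.get_obs();print(o['position'],o['orientation'],o['contact_force'],o['moment'])"
```

```text
time_s: 3.95
position: [0.5568, 0.052, 0.1907]
orientation: [180.0, 0.0, 162.7]
contact_force: [0.1, 0.5, -0.1]
finger_gap: 0.108
gripper_force: 59.4
[0.55680739 0.05197439 0.19073044] [1.79995293e+02 4.68601258e-02 1.62730348e+02] [ 0.05741142  0.50191813 -0.12182198] [ 0.12562869 -0.02590524  0.02658671]
```

```bash
python3 -m inch '0 0 0 -0.001 -0.003 0 0.02; 0 0 0.2 -0.006 -0.012 0.004 0.02; 0 0 0.4 -0.013 -0.025 0.012 0.02; 0 0 0.6 -0.020 -0.038 0.022 0.02; 0 0 0.7 -0.026 -0.049 0.032 0.02; 0 0 0.8 -0.030 -0.057 0.039 0.02; 0 0 0.8 -0.031 -0.059 0.041 0.02; 0 0 0.8 -0.031 -0.059 0.041 0.02; 0 0 0.8 -0.031 -0.059 0.041 0.02; 0 0 0.8 -0.031 -0.059 0.041 0.02'
python3 - <<'E'
from h import *
o=r.get_obs();print(o['position'],o['orientation'],o['contact_force'],o['moment'])
for n in P: cv2.imwrite(f"pics/over_{n}.png",cv2.cvtColor(r.camera(n),cv2.COLOR_RGB2BGR))
I=cv2.imread("pics/over_scene.png")[80:185,275:415]
cv2.imwrite("pics/over.png",cv2.resize(I,None,fx=5.6,fy=5.6,interpolation=cv2.INTER_CUBIC))
E
```

```text
time_s: 5.2
position: [0.569, -0.0106, 0.149]
orientation: [180.0, 0.0, 162.1]
contact_force: [-0.3, -0.2, -0.4]
finger_gap: 0.11
gripper_force: 59.3
[ 0.5689813  -0.01060399  0.14898214] [1.79989501e+02 2.28063442e-02 1.62075271e+02] [-0.31564421 -0.18671021 -0.36765419] [ 2.05008269e-02 -6.66616696e-05 -1.69147198e-03]
```

View pics/over.png

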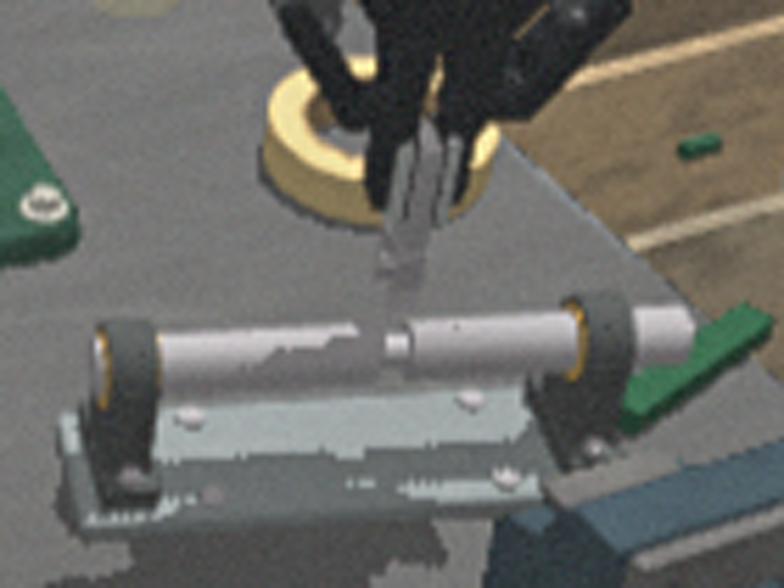

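```bash
python3 - <<'E'
from h import *
np.set_printoptions(precision=1,suppress=True)
p=P["scene"];K=np.array([[p['fx'],0,p['cx']],[0,p['fy'],p['cy']],[0,0,1]])
pr=lambda X:(cv2.projectPoints(np.array(X,float),cv2.Rodrigues(p['R'])[0],p['t'],K,p['D'])[0][:,0]-[275,80]+.5)*5.6-.5
t=np.array([.569,-.0106]);a=np.radians(-18);ex=np.array([np.cos(a),np.sin(a)]);ey=np.array([-np.sin(a),np.cos(a)])
for z in(.0887,.1037,.1107,.14):
  print(z,pr([[*(t+ex*i*.0145+ey*j*.005),z] for i,j in((-1,1),(-1,-1),(1,1),(1,-1))]).tolist())
g=np.array([.5688,-.0136]);print("groove",pr([[*(g+ey*j*.0065),.06] for j in(1,0,-1)]).tolist(), pr([[*(g+ey*j*.0065),.072] for j in(1,0,-1)]).tolist())
I=cv2.imread("pics/over_scene.png").min(2)
print(I[118:146,338:358])
E
```

```text
0.0887 [[391.60969483860123, 313.491473937226], [416.92410255955394, 311.8771231880254], [372.36196926734533, 268.38079741043805], [397.1661991808064, 266.84120166654185]]
0.1037 [[397.73239116396365, 282.007390949045], [423.320942625121, 280.4051872466785], [378.14505217078647, 237.07348577164117], [403.2123806124132, 235.5464135127365]]
0.1107 [[400.63587318684023, 267.0751122403404], [426.354376336838, 265.47891164255304], [380.88653415047924, 222.23021355585445], [406.07853820006665, 220.70930885380426]]
0.14 [[413.1204315292391, 202.85365537189548], [439.3973288041469, 201.28504995206796], [392.66756018571385, 158.4294167306075], [418.39499246591777, 156.93670817301256]]
groove [[373.85242280316993, 347.5356583114956], [389.808235133733, 346.4984595535683], [405.74492017578, 345.4626523682239]] [[378.4345633439389, 323.4883837878935], [394.5241516853047, 322.4566752141278], [410.5942767569309, 321.426380271519]]
[[ 83  82  87  84  85 106 111 109 105  64  99  98 100  96  68 105 109  78
   86  95]
 [ 77  84  80  84  83 103 117 108  89  88 102 104  96  97  75  99 104  91
  116 118]
[... 1511 characters left out ...]
 179 190
  180 195]
 [152 118 117 117 114 117 120 116 110  98 148 191 196 191 192 186 192 189
  154 187]
 [179 125 117 121 117 120 150 146 142 136 122 181 181 179 178 180 181 178
  175 178]
 [125 120 120 119 119 127 208 204 206 198 109 169 168 169 170 168 172 168
  168 169]
 [119 117 119 118 114 120 199 200 198 194 109 157 159 158 159 156 160 157
  159 153]
 [118 119 116 119 115 121 162 165 157 159 110 140 141 142 142 138 140 137
  137 136]
 [116 117 114 114 112 115 132 131 127 127 109 125 125 124 124 127 123 124
  122 120]
 [110 111 110 116 108 100  99  97 101  95  99 115 110 113 116 112 105 109
  110 107]
 [106 107 103 106 108  97 104  98 101  97  95  98 103 101 101 102  96 100
   97  97]]
```

The clip hangs at crop about (400,290), the groove at crop (397,345). Moving about 3.7 mm along -y should centre it. I shift and lower to just above contact.

```bash
python3 -m inch '0 0 0 -0.0009 -0.0037 0 0.02; 0 0 0 -0.0009 -0.0037 0.003 0.02; 0 0 0 -0.0009 -0.0037 0.007 0.02; 0 0 0 -0.0009 -0.0037 0.011 0.02; 0 0 0 -0.0009 -0.0037 0.015 0.02; 0 0 0 -0.0009 -0.0037 0.018 0.02; 0 0 0 -0.0009 -0.0037 0.020 0.02; 0 0 0 -0.0009 -0.0037 0.021 0.02; 0 0 0 -0.0009 -0.0037 0.021 0.02; 0 0 0 -0.0009 -0.0037 0.021 0.02'
python3 -c "
from plant import r
o=r.get_obs();print(o['position'],o['orientation'],o['contact_force'],o['moment'])"
```

```text
time_s: 6.55
position: [0.5686, -0.0148, 0.1278]
orientation: [-180.0, 0.0, 162.0]
contact_force: [0.2, -1.0, -1.1]
finger_gap: 0.111
gripper_force: 59.3
[ 0.568645   -0.01478418  0.12782452] [-1.79998237e+02  1.04378417e-02  1.62044329e+02] [ 0.21863024 -0.9809763  -1.10044904] [-0.06174062  0.05371717  0.03609569]
```

```bash
python3 -m inch '0 0 0 0 0 0.001 0.02; 0 0 0 0 0 0.002 0.02; 0 0 0 0 0 0.003 0.02; 0 0 0 0 0 0.004 0.02; 0 0 0 0 0 0.0045 0.02; 0 0 0 0 0 0.005 0.02; 0 0 0 0 0 0.0055 0.02; 0 0 0 0 0 0.006 0.02; 0 0 0 0 0 0.006 0.02; 0 0 0 0 0 0.006 0.02'
python3 -c "
from plant import r
o=r.get_obs();print(o['position'],o['orientation'],o['contact_force'],o['moment'])"
```

```text
time_s: 7.8
position: [0.5686, -0.0148, 0.1217]
orientation: [-180.0, 0.0, 162.0]
contact_force: [-0.4, 0.1, -1.6]
finger_gap: 0.108
gripper_force: 59.3
[ 0.56859933 -0.01479146  0.12172324] [-1.79994546e+02  1.52879347e-03  1.62044691e+02] [-0.36552104  0.11609182 -1.59862619] [-0.0308034   0.01714774 -0.00016663]
```

```bash
python3 -m inch '0 0 0 0 0 0.0005 0.02; 0 0 0 0 0 0.001 0.02; 0 0 0 0 0 0.0015 0.02; 0 0 0 0 0 0.002 0.02; 0 0 0 0 0 0.0025 0.02; 0 0 0 0 0 0.003 0.02; 0 0 0 0 0 0.003 0.02; 0 0 0 0 0 0.003 0.02; 0 0 0 0 0 0.003 0.02; 0 0 0 0 0 0.003 0.02'
python3 -c "
from plant import r
o=r.get_obs();print(o['position'],o['orientation'],o['contact_force'],o['moment'])"
```

```text
time_s: 9.05
position: [0.5686, -0.0148, 0.1187]
orientation: [-180.0, 0.0, 162.0]
contact_force: [-0.3, 0.2, -0.7]
finger_gap: 0.109
gripper_force: 59.3
[ 0.5686063  -0.01479282  0.11873085] [-1.79993672e+02  2.76613763e-03  1.62045121e+02] [-0.30311918  0.16535759 -0.73866744] [0.02870995 0.02159368 0.04631593]
```

No contact 13.4 mm above the axis, so the clip is inside the groove. I go on down to the shoulder at 11.5 mm.

```bash
python3 -m inch '0 0 0 0 0 0.0005 0.02; 0 0 0 0 0 0.001 0.02; 0 0 0 0 0 0.0015 0.02; 0 0 0 0 0 0.002 0.02; 0 0 0 0 0 0.0023 0.02; 0 0 0 0 0 0.0026 0.02; 0 0 0 0 0 0.0028 0.02; 0 0 0 0 0 0.003 0.02; 0 0 0 0 0 0.003 0.02; 0 0 0 0 0 0.003 0.02'
python3 -c "
from plant import r
o=r.get_obs();print(o['position'],o['orientation'],o['contact_force'],o['moment'])"
```

```text
time_s: 10.3
position: [0.5688, -0.0148, 0.116]
orientation: [180.0, 0.0, 162.0]
contact_force: [0.1, 0.2, 5.7]
finger_gap: 0.111
gripper_force: 60.1
[ 0.56879657 -0.01475985  0.11595599] [1.79993366e+02 2.75285508e-02 1.62045374e+02] [0.06625083 0.22787463 5.72855309] [-0.02992797  0.05696236  0.0212588 ]
```

```bash
python3 -m inch '0 0 0 0 0 0.0005 0.02; 0 0 0 0 0 0.001 0.02; 0 0 0 0 0 0.0015 0.02; 0 0 0 0 0 0.002 0.02; 0 0 0 0 0 0.0025 0.02; 0 0 0 0 0 0.003 0.02; 0 0 0 0 0 0.0035 0.02; 0 0 0 0 0 0.004 0.02; 0 0 0 0 0 0.004 0.02; 0 0 0 0 0 0.004 0.02'
python3 -c "
from plant import r
o=r.get_obs();print(o['position'],o['orientation'],o['contact_force'],o['moment'])"
```

```text
time_s: 11.55
position: [0.5686, -0.0147, 0.1116]
orientation: [-180.0, -0.0, 162.0]
contact_force: [1.5, -0.5, -0.1]
finger_gap: 0.107
gripper_force: 59.5
[ 0.56856478 -0.01474925  0.11159545] [-1.79993457e+02 -2.65043884e-03  1.62049173e+02] [ 1.54263352 -0.49916438 -0.08467355] [-0.00740371 -0.38063791 -0.08974075]
```

```bash
python3 -m inch '0 0 0 0 0 0.0005 0.02; 0 0 0 0 0 0.0012 0.02; 0 0 0 0 0 0.0019 0.02; 0 0 0 0 0 0.0026 0.02; 0 0 0 0 0 0.0033 0.02; 0 0 0 0 0 0.004 0.02; 0 0 0 0 0 0.0045 0.02; 0 0 0 0 0 0.005 0.02; 0 0 0 0 0 0.005 0.02; 0 0 0 0 0 0.005 0.02'
python3 -c "
from plant import r
o=r.get_obs();print(o['position'],o['orientation'],o['contact_force'],o['moment'])"
```

```text
time_s: 12.8
position: [0.5685, -0.0148, 0.1066]
orientation: [-180.0, -0.0, 162.0]
contact_force: [0.6, -1.2, -5.8]
finger_gap: 0.111
gripper_force: 58.7
[ 0.56848158 -0.01477228  0.10659041] [-1.79990372e+02 -1.35702507e-02  1.62044797e+02] [ 0.61453233 -1.19827821 -5.83348055] [-0.16847603 -0.31721496  0.04084846]
```

```bash
python3 -m inch '0 0 0 0 0 0.0003 0.02; 0 0 0 0 0 0.0005 0.02; 0 0 0 0 0 0.0007 0.02; 0 0 0 0 0 0.0009 0.02; 0 0 0 0 0 0.0011 0.02; 0 0 0 0 0 0.0013 0.02; 0 0 0 0 0 0.0015 0.02; 0 0 0 0 0 0.0015 0.02; 0 0 0 0 0 0.0015 0.02; 0 0 0 0 0 0.0015 0.02'
python3 -c "
from plant import r
o=r.get_obs();print(o['position'],o['orientation'],o['contact_force'],o['moment'])"
```

```text
time_s: 14.05
position: [0.5687, -0.0148, 0.1053]
orientation: [-180.0, 0.0, 162.0]
contact_force: [1.3, 0.5, -1.1]
finger_gap: 0.112
gripper_force: 59.1
[ 0.56865091 -0.01476825  0.10528035] [-1.79997224e+02  1.06399212e-02  1.62049354e+02] [ 1.2998058   0.49662058 -1.09466256] [-0.04404761 -0.08735849  0.01583367]
```

Next I press on gently until the force rises.

```bash
python3 -m inch '0 0 0 0 0 0.0002 0.02; 0 0 0 0 0 0.0003 0.02; 0 0 0 0 0 0.0005 0.02; 0 0 0 0 0 0.0006 0.02; 0 0 0 0 0 0.0008 0.02; 0 0 0 0 0 0.0009 0.02; 0 0 0 0 0 0.001 0.02; 0 0 0 0 0 0.001 0.02; 0 0 0 0 0 0.001 0.02; 0 0 0 0 0 0.001 0.02'
python3 -c "
from plant import r
o=r.get_obs();print(o['position'],o['orientation'],o['contact_force'],o['moment'])"
```

```text
time_s: 15.3
position: [0.5688, -0.0148, 0.1049]
orientation: [180.0, 0.0, 162.0]
contact_force: [-4.9, -0.4, 14.0]
finger_gap: 0.108
gripper_force: 61.5
[ 0.5688029  -0.01478914  0.10493   ] [1.79986690e+02 2.94759509e-02 1.62042306e+02] [-4.86456656 -0.35425529 14.00767551] [-0.03070951  1.06317    -0.02120668]
```

```bash
python3 -m inch '0 0 0 0 0 -0.0005 0.02; 0 0 0 0 0 -0.0008 0.02; 0 0 0 0 0 -0.0008 0.1; 0 0 0 0 0 -0.0008 0.2; 0 0 0 0 0 -0.0008 0.3; 0 0 0 0 0 -0.0008 0.4; 0 0 0 0 0 -0.0008 0.45; 0 0 0 0 0 -0.0008 0.45; 0 0 0 0 0 -0.0008 0.45; 0 0 0 0 0 -0.0008 0.45'
```

```text
time_s: 16.55
position: [0.5686, -0.0148, 0.105]
orientation: [-180.0, 0.0, 162.0]
contact_force: [-0.1, 0.3, 0.3]
finger_gap: 0.449
gripper_force: 0.0
```

```bash
python3 -m inch '0 0 0 0 0 -0.005 0.45; 0 0 0 0 0 -0.020 0.45; 0 0 0 0 0 -0.045 0.45; 0 0 0 0 0 -0.075 0.45; 0 0 0 0 0 -0.105 0.45; 0 0 0 0 0 -0.125 0.45; 0 0 0 0 0 -0.135 0.45; 0 0 0 0 0 -0.140 0.45; 0 0 0 0 0 -0.140 0.45; 0 0 0 0 0 -0.140 0.45'
python3 - <<'E'
from h import *
c=lambda n,x,y:cv2.resize(cv2.cvtColor(r.camera(n),cv2.COLOR_RGB2BGR)[y:y+105,x:x+130],None,fx=3,fy=3,interpolation=cv2.INTER_CUBIC)
cv2.imwrite("pics/end.png",np.hstack([c("scene",280,80),c("top",310,110)]))
E
```

```text
time_s: 17.8
position: [0.5683, -0.0147, 0.2443]
orientation: [-180.0, -0.1, 162.0]
contact_force: [-0.6, 0.6, -0.4]
finger_gap: 0.447
gripper_force: 0.0
```

View pics/end.png

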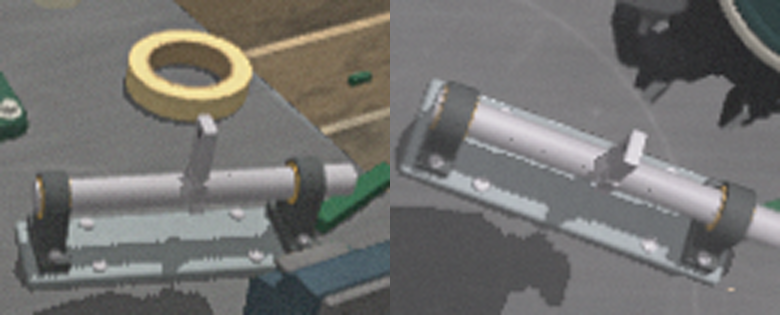

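The clip stands upright and seated on the shaft at the groove: lug at crop (205,125) and base at (198,185) in the scene view, lug at (635,150) in the top view. The gripper is clear, so I hand in.

```bash
python3 -c "
from plant import r
print(r.finish_job())"
```

```text
the job is handed in; nothing more can be done
None
```

The job is handed in at about 18 s: the clip snapped home in the shaft's groove, was released and stood upright in both final views with the gripper clear, though the hand-in returned no verdict.

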